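Put the thermal-camera kit away

ROBOT

A 7-joint arm with a two-finger parallel gripper is mounted at the origin on the work surface. World frame = base frame: x ahead of the robot, y to its left, z up, the work surface at z = 0. Lengths are in m, angles in rad, forces in N, time in s.
With the tool pointing down it reaches from about 0.4 to 0.85 m from the base axis. Payload 4.5 kg.
Tool frame: the origin (TCP) lies midway between the tips of the shut fingers; the grasp point (between the pads) lies 19 mm behind it; z points along the fingers, y is the line along which they close (so a half turn about z gives the same grasp; the last joint's range is limited). The gripper opens to 88 mm and grips with 3 to 60 N. Pads are 18 mm wide; open, the fingers measure 123 mm over their backs; the gripper's body (75 mm by 187 mm) begins 45 mm behind the grasp point.
Start: joints at [1.32, 0.689, -0.195, 1.565, 0.157, 0.902, -0.215], TCP at [0.176, -0.6, 0.239] pointing down, gripper open.
Joint ranges: [-3.01, 3.01], [-0.46, 2.08], [-1.47, 1.51], [0.13, 2.56], [-1, 4.14], [0.04, 2.09], [-2.66, 2.66]. Speed limits (rad/s): [2.57, 2.57, 3.14, 3.14, 3.14, 3.14, 3.14].

INTERFACE

Orientations are given as a unit quaternion [x, y, z, w].
In Python, from plant import r gives the robot as it stands. The module is installed in compiled form; this text tells all that it offers.
- The arm moves only by the tool step_arm, never from a script. Its argument "series" is a list of rows, each a list of 7 numbers: the shift along the world's x, y, z in mm, then the turn, a rotation vector about the world's x, y, z in rad, then the closure, from 0 (fully open) to 1 (shut). A call has 1 to 20 rows; each row shifts and turns the commanded pose from where the row before left it; what a row does not reach is not made up. A row lasts 1/10 s, in which the tool goes at most 50 mm and 8.59 degrees, less where a joint would pass 70% of its speed; a pose out of reach is approached as far as the arm can. A call is refused whole if a number of a shift passes 50 or a number of a turn 0.15, either way. A call with a gripper value outside its range is refused whole. The fingers move at their own pace and stop on an object; "force" is the grip in N (left out, the last holds). Time passes only in rows, so rows that do not move let the fingers close. It gives the time, the measured TCP pose, the force, the opening and the grip force at its end, in the units of the state.
- r.get_state(): the state, without advancing time (a new reading comes with each control period).
- r.snapshot(name): name is "scene" or "top" or "wrist"; returns (picture, depth): 420x560x3 uint8, blue, green, red; 420x560 float32, m along the optical axis (not along the pixel's ray), 0 where there is no reading.
- r.get_calibration(name): a dict with "intrinsics" (3x3 intrinsics, pixels), "pose" (4x4, takes a point from camera to world coordinates). Camera axes: x right, y up, looking along -z (the intrinsics and any distortion apply to the point x, -y, -z); pixel columns grow to the right and rows downward; lengths in m; the calibration is good to about 2 mm. A picture is of the moment at which its call begins: read the wrist's pose just before it. get_calibration takes no time and is no camera call; for the wrist camera it gives the pose at the moment of the call.
- r.finish_job(): hands the job in; it is judged then, once.
The state is a dict: "clock": time; "q": joint angles; "qd": joint speeds; "joint_torque": joint torques, N m; "tool_pos": TCP position; "eef_rot": TCP orientation; "contact_force": force on the tool from outside, world axes, zero at the start; "moment": the same for the moment, N m; "opening": opening from 0.0 (shut) to 1.0 (fully open); "finger_force": force on a finger pad.
Only numpy, scipy, OpenCV 4.12 (cv2) and the standard library are available. Lean on these libraries where they do the work, as an engineer would, in place of code of your own. Each camera call takes 0.05 s, during which the arm holds its last target. There are 200 camera calls.

TASK

Clear the kit off the bench: put both blue-and-white tube couplings in the red bin, both aluminium tripod plates in the green bin, and the black infrared lens in the grey dry box. For the lens, slide the box's clear cover aside, lower the lens gently into the bay so that it stands upright with its glass up (do not drop it), and slide the cover fully shut again. Leave the flat black lens cap where it lies on the bench: it goes back on the camera later.

Things in the scene. Friction and masses are not known exactly. Their poses are not given: they have to be found in the camera images.
- coupling_1: First tube coupling: an upright cylinder 50 mm tall, two ribbed blue plastic nuts 42 mm across (lowest and topmost 18 mm) with a white waist 36 mm across between them, dark bore showing on top; about 60 g. Starts standing on its end on the bench. Origin: centre of its underside, z up along its axis.
- coupling_2: Second tube coupling: an upright cylinder 50 mm tall, two ribbed blue plastic nuts 42 mm across (lowest and topmost 18 mm) with a white waist 36 mm across between them, dark bore showing on top; about 60 g. Starts standing on its end on the bench. Origin: centre of its underside, z up along its axis. Same as the first; either may lie anywhere in the bin.
- plate_1: First tripod quick-release plate: a flat aluminium rectangle 50 x 40 x 10 mm with a black rubber pad on top and a brass screw 6 mm across standing 8 mm up from its middle; about 50 g. Starts lying flat, screw up. Origin: centre of its underside; x along the 50 mm side, y along the 40 mm side, z up.
- plate_2: Second tripod quick-release plate: a flat aluminium rectangle 50 x 40 x 10 mm with a black rubber pad on top and a brass screw 6 mm across standing 8 mm up from its middle; about 50 g. Starts lying flat, screw up. Origin: centre of its underside; x along the 50 mm side, y along the 40 mm side, z up. Same as the first; either may lie anywhere in the bin.
- lens: Infrared lens: upright black cylinder 36 mm across, 40 mm tall, orange ring near its foot (steel, 34 mm across, lowest 7 mm), violet glass on top; about 110 g. Starts on its foot. Origin: centre of its underside, z along its axis. It, the couplings, the plates, the cap and a roll of yellow tape (52 mm across, 19 mm high, not part of the job) stand mixed, at least 80 mm between centres.
- red_bin: Low red plastic stock bin (does not shift), starts empty, open on top: 130 mm deep (x) x 180 mm wide (y); side and back walls 60 mm high, front wall (-x side, blank label card) 40 mm; walls 3 mm, inner floor 4 mm above the bench, 124 x 174 mm inside. Origin: centre of its underside; x from front to back, y along the width.
- green_bin: Low dark green plastic stock bin (does not shift), starts empty, open on top: 130 mm deep (x) x 180 mm wide (y); side and back walls 60 mm high, front wall (-x side, blank label card) 40 mm; walls 3 mm, inner floor 4 mm above the bench, 124 x 174 mm inside. Origin: centre of its underside; x from front to back, y along the width.
- dry_box: Grey dry box (does not shift): 200 mm long (x), 142 wide (y), 58 high over the cover's rails. Its -x half is the lens bay, open on top when the cover is aside: inside x -94 to -4 mm, y -64 to 64 mm (more room for fingers along y), floor 6 mm above the bench, walls to 50 mm. Its +x half: closed desiccant compartment with black vent slits. Origin: centre of its underside.
- cover (a joint): Clear sliding cover of the dry box, black-edged. In m: 0 = shut over the bay, 0.094 = fully open; grows along the box's +x. Starts at 0 to 0.03. Slides at 1 to 2 N, stays where left. Orange pull bar on it: 10 mm thick (box x), 60 mm long (y), middle at box x = -50 mm + joint value, y = 0. Cover's upper face 54.5 mm, bar's top 75 mm above the bench. The standing lens clears it by 4 mm.
- cap: Black plastic lens cap of the thermal camera, a flat disc 46 mm across and 9 mm high with a dull round pad on top, lying flat on the bench among the kit; about 15 g. Origin: centre of its underside. Not part of the sorting: to be left where it lies.

How it is judged:
By the outcome, as a careful person would: the job done as asked, in the order asked, and still so for the second after the job is handed in, with the robot touching nothing.
It also fails if it takes over 136 s, if anything falls off the work surface, if the arm or the gripper's body presses on something with over 40 N, if the wrist force passes 120 N, or if a joint passes its speed limit or range.

## Working session

There is one attempt and no reset: what is moved stays moved. The work goes in short steps, Python scripts to look and compute and a tool call to move; the robot and the scene stay as the last step left them, time stands still between calls to the robot, and variables do not carry over. Pictures are saved under pics/ and viewed, at most 14 in all, crops included, and the job is handed in when it is done.

Besides the shell and the picture viewer there is one more tool, called after "Call:" in YAML: its name, and indented under it one key for each argument. step_arm: Moves the arm, as the interface text tells. Its arguments: {"type":"object","properties":{"series":{"type":"array"},"force":{"type":"number"}},"required":["series"]}

```bash
mkdir -p pics; cat > h.py <<'E'
import numpy as np, cv2
from plant import r
def snap(cam,name):
    c=r.get_calibration(cam); im,d=r.snapshot(cam); cv2.imwrite(f'pics/{name}.png',im); np.savez(f'pics/{name}.npz',d=d,K=c['intrinsics'],T=c['pose'],im=im)
    return im,d,c
def world(name):
    z=np.load(f'pics/{name}.npz'); d,K,T=z['d'],np.array(z['K']),np.array(z['T'])
    v,u=np.mgrid[:d.shape[0],:d.shape[1]]
    p=np.stack([(u-K[0,2])/K[0,0]*d,-(v-K[1,2])/K[1,1]*d,-d,np.ones_like(d)],-1)
    return (p@T.T)[...,:3],z['im'],d
E
python3 - <<'E'
from h import *
for n in('top','scene'):
    im,d,c=snap(n,n+'0'); print({k:(np.round(v,3).tolist() if hasattr(v,'__len__') else v) for k,v in c.items()})
s=r.get_state(); print({k:np.round(v,3).tolist() for k,v in s.items()})
E
```

```text
{'intrinsics': [[451.319, 0.0, 281.56], [0.0, 451.319, 213.734], [0.0, 0.0, 1.0]], 'pose': [[-0.029, 0.987, -0.16, 0.373], [-1.0, -0.03, -0.002, 0.009], [-0.007, 0.16, 0.987, 1.111], [0.0, 0.0, 0.0, 1.0]]}
{'intrinsics': [[379.3, 0.0, 279.159], [0.0, 379.3, 209.533], [0.0, 0.0, 1.0]], 'pose': [[-0.891, -0.297, 0.343, 0.86], [0.453, -0.603, 0.656, 0.569], [0.012, 0.74, 0.672, 0.606], [0.0, 0.0, 0.0, 1.0]]}
{'clock': 0.1, 'q': [1.32, 0.69, -0.195, 1.566, 0.157, 0.903, -0.215], 'qd': [-0.001, -0.003, -0.001, -0.002, 0.001, -0.001, -0.0], 'joint_torque': [-0.003, -52.85, -1.271, -15.384, -0.053, 0.002, 0.0], 'tool_pos': [0.175, -0.599, 0.238], 'eef_rot': [0.99, 0.142, -0.0, -0.001], 'contact_force': [0.16, -0.196, -0.47], 'moment': [0.009, -0.015, 0.056], 'finger_force': 0.0, 'opening': 1.004}
```

View pics/top0.png

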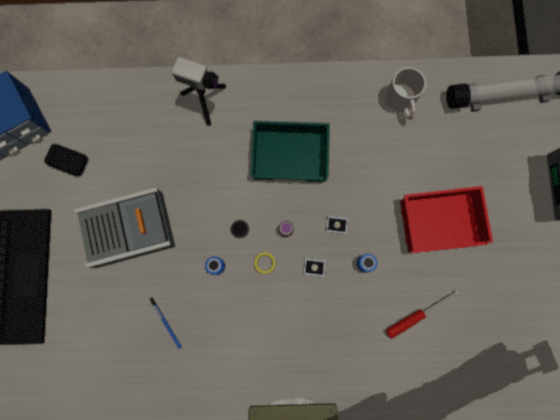

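View pics/scene0.png

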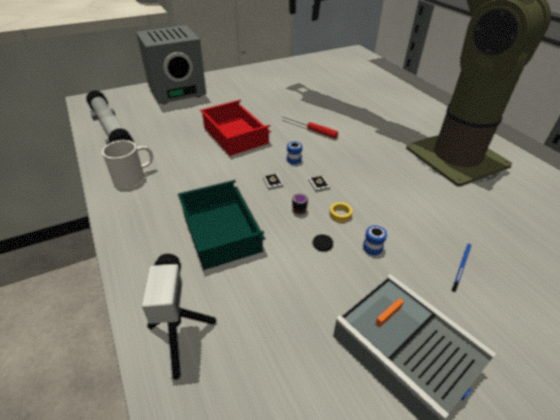

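The top view shows the couplings at (215,265) and (368,263), plates at (337,225) and (315,268), the lens at (286,229), the cap at (239,229) and the tape at (264,263). The dry box is at (125,228), with its bay and orange bar on the right-hand side. The red bin is at (446,219) and the green bin at (291,151).

```bash
python3 - <<'E'
from h import *
P,im,d=world('top0')
print('bench z',[np.round(P[v,u],4).tolist() for v,u in((300,260),(245,300),(180,220),(300,440),(200,370))])
bz=np.median(P[240:250,295:305,2])
m=(P[...,2]-bz>0.004).astype(np.uint8); m[d==0]=0
n,l,st,ce=cv2.connectedComponentsWithStats(m)
for i in range(1,n):
    if st[i,4]>60:
        q=P[l==i]; zt=np.percentile(q[:,2],90); t=q[q[:,2]>zt-0.006]
        (c,s,a)=cv2.minAreaRect((t[:,:2]*1000).astype(np.float32))
        print(np.round(ce[i]),st[i,4],'zmax',round(np.percentile(q[:,2],97),4),'mean',np.round(t.mean(0),4),'rect',np.round(c,1),np.round(s,1),round(a,1))
# orange bar
h=cv2.cvtColor(im,cv2.COLOR_BGR2HSV); o=((h[...,0]>4)&(h[...,0]<18)&(h[...,1]>150)); o[:, :100]=0;o[:,180:]=0
q=P[o]; q=q[q[:,2]>.065];print('bar',q.mean(0),cv2.minAreaRect((q[:,:2]*1000).astype(np.float32)))
big=cv2.resize(im[190:300,60:260],None,fx=4,fy=4,interpolation=cv2.INTER_CUBIC); cv2.imwrite('pics/cA.png',big)
big=cv2.resize(im[190:300,200:400],None,fx=4,fy=4,interpolation=cv2.INTER_CUBIC); cv2.imwrite('pics/cB.png',big)
E
```

```text
bench z [[0.344, 0.0701, 0.001], [0.4743, -0.0314, 0.0004], [0.6453, 0.165, -0.0016], [0.3313, -0.3642, 0.0005], [0.5814, -0.2101, 0.0028]]
[196.  81.] 1366 zmax 0.175 mean [0.8562 0.2049 0.172 ] rect [853.9 197.1] [96.4 43.3] 68.3
[405.  90.] 1363 zmax 0.0912 mean [ 0.8495 -0.3039  0.0883] rect [ 850.4 -303.2] [78.9 79.1] 82.7
[ 18. 116.] 2785 zmax 0.1024 mean [0.8198 0.6474 0.0994] rect [830.3 638.5] [160.3  73.3] 3.6
[501.  91.] 2367 zmax 0.0611 mean [ 0.8448 -0.5377  0.0548] rect [ 846.1 -555.2] [ 49.1 271.7] 5.3
[290. 149.] 3068 zmax 0.0637 mean [ 0.7305 -0.0153  0.0616] rect [705.1 -13.5] [187.8 136.6] 86.4
[ 66. 159.] 941 zmax 0.0332 mean [0.7058 0.5491 0.0293] rect [706.  549.4] [95.5 54.3] 67.2
[555. 180.] 668 zmax 0.0611 mean [ 0.6465 -0.6547  0.0564] rect [ 632.5 -654.4] [  6.3 104. ] 87.5
[447. 218.] 3530 zmax 0.0637 mean [ 0.5448 -0.3808  0.0615] rect [ 523.3 -377.9] [135.5 189.6] 4.3
[125. 228.] 5477 zmax 0.0614 mean [0.5334 0.3548 0.0563] rect [526.  390.5] [143.3 200.6] 13.8
[ 24. 275.] 6454 zmax 0.0216 mean [0.423 0.641 0.018] rect [421.1 645.8] [324.7 123. ] 0.1
[33
[... 380 characters left out ...]
 309 zmax 0.0543 mean [ 0.425  -0.1864  0.0504] rect [ 425.4 -186.4] [41.9 40. ] 76.9
[215. 265.] 302 zmax 0.0534 mean [0.4299 0.1745 0.0502] rect [430.3 174.9] [40.5 39.9] 88.5
[314. 267.] 345 zmax 0.0154 mean [ 0.4192 -0.0634  0.0109] rect [419.3 -63.1] [49.8 40. ] 81.3
[412. 319.] 588 zmax 0.0277 mean [ 0.2808 -0.2725  0.024 ] rect [ 300.7 -309.5] [ 23.6 182.9] 28.1
[165. 323.] 225 zmax 0.0126 mean [0.2981 0.2979 0.0081] rect [298.7 298.4] [139.2  12. ] 32.9
[294. 412.] 1356 zmax 0.0155 mean [ 0.0884 -0.0035  0.0119] rect [89.2 -1.1] [203.4  33.8] 88.8
bar [0.53205013 0.33413731 0.09885609] ((450.61456298828125, 190.99008178710938), (392.26025390625, 44.45347213745117), 60.44709396362305)
```

View pics/cA.png

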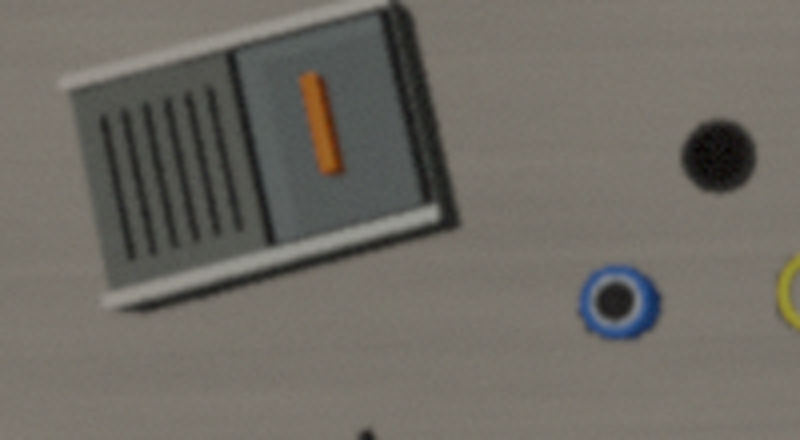

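View pics/cB.png

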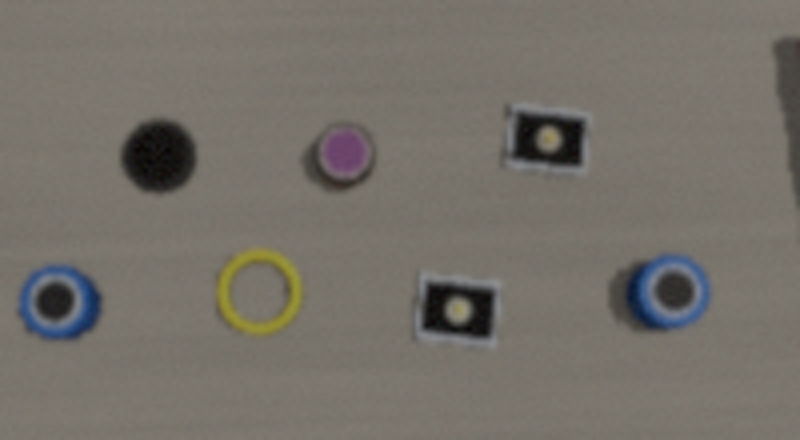

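The crops confirm the depth segmentation: all top heights match the given sizes. The bar is at crop A (321,123), which is full-image pixel (140.2,220.8). I'll start with coupling 2.

Call:
step_arm:
  series:
    - [21, 34.4, -8, 0, 0, 0, 0.2]
    - [21, 34.4, -8, 0, 0, 0, 0.2]
    - [21, 34.4, -8, 0, 0, 0, 0.2]
    - [21, 34.4, -8, 0, 0, 0, 0.2]
    - [21, 34.4, -8, 0, 0, 0, 0.2]
    - [21, 34.4, -8, 0, 0, 0, 0.2]
    - [21, 34.4, -8, 0, 0, 0, 0.2]
    - [21, 34.4, -8, 0, 0, 0, 0.2]
    - [21, 34.4, -8, 0, 0, 0, 0.2]
    - [21, 34.4, -8, 0, 0, 0, 0.2]
    - [21, 34.4, -8, 0, 0, 0, 0.2]
    - [21, 34.4, -8, 0, 0, 0, 0.2]
    - [0, 0, -30, 0, 0, 0, 0.2]
    - [0, 0, 0, 0, 0, 0, 0.2]
    - [0, 0, 0, 0, 0, 0, 0.2]
  force: 20

```text
clock: 1.6
tool_pos: [0.4266, -0.1875, 0.1126]
eef_rot: [0.99, 0.141, -0.001, -0.0]
contact_force: [-0.3, 0.0, -0.0]
opening: 0.803
finger_force: 0.0
```

```bash
python3 - <<'E'
from h import *
z=np.load('pics/top0.npz');K,T=z['K'],z['T']
def ray(u,v,h):
    dv=T[:3,:3]@np.array([(u-K[0,2])/K[0,0],-(v-K[1,2])/K[1,1],-1]); return T[:3,3]+dv*(h-T[2,3])/dv[2]
for u,v in((140.2,220.8),(138.4,208.3),(143.4,233.6)): print('bar',ray(u,v,.075))
b=ray(140.2,220.8,.075)[:2]*1000-[526,390.5]; print('bar in box x,y',b@[-.2385,.971],b@[-.971,-.2385])
im,d,c=snap('wrist','w1'); P,_,_=world('w1')
m=(P[...,2]>.04)&(P[...,2]<.058)&(np.hypot(P[...,0]-.425,P[...,1]+.186)<.05)
print(m.sum(), cv2.minAreaRect((P[m][:,:2]*1000).astype(np.float32)),np.median(P[m],0)); print(r.get_state()['tool_pos'],r.get_state()['eef_rot'])
E
```

```text
bar [0.53502344 0.34073499 0.075     ]
bar [0.56469649 0.34556515 0.075     ]
bar [0.50482012 0.33268749 0.075     ]
bar in box x,y -50.473918592428326 3.107195327582649
2849 ((424.535400390625, -187.62234497070312), (43.30872344970703, 42.3200798034668), 23.51996421813965) [ 0.42689822 -0.18670809  0.05084483]
[ 0.42696556 -0.18814082  0.11321273] [ 9.90020139e-01  1.40925092e-01 -3.84464855e-04  3.07773203e-04]
```

View pics/w1.png

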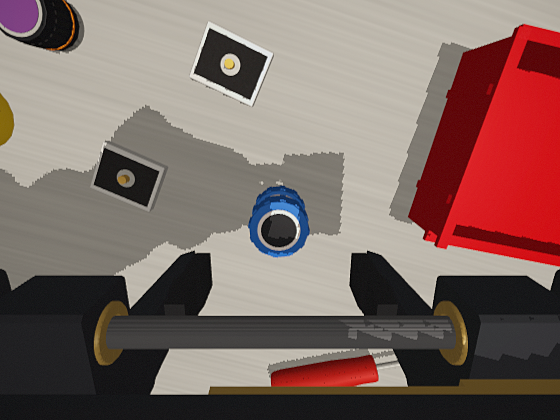

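The wrist view shows the coupling's bore at (279,229), centred between the fingers. The bar sits at about 0 joint value. I'll descend, grip and lift.

Call:
step_arm:
  series:
    - [-2, 0, -33, 0, 0, 0, 0.2]
    - [0, 0, -33, 0, 0, 0, 0.2]
    - [0, 0, -33, 0, 0, 0, 0.2]
    - [0, 0, 0, 0, 0, 0, 0.2]
    - [0, 0, 0, 0, 0, 0, 1]
    - [0, 0, 0, 0, 0, 0, 1]
    - [0, 0, 0, 0, 0, 0, 1]
    - [0, 0, 0, 0, 0, 0, 1]
    - [0, 0, 0, 0, 0, 0, 1]
    - [0, 0, 0, 0, 0, 0, 1]
    - [0, 0, 40, 0, 0, 0, 1]
    - [0, 0, 40, 0, 0, 0, 1]
    - [0, 0, 40, 0, 0, 0, 1]
    - [0, 0, 0, 0, 0, 0, 1]

```text
clock: 3.05
tool_pos: [0.429, -0.1885, 0.139]
eef_rot: [0.99, 0.142, 0.003, 0.002]
contact_force: [0.9, 0.1, -0.4]
opening: 0.462
finger_force: 20.0
```

Call:
step_arm:
  series:
    - [14, -32.5, 0, 0, 0, 0, 1]
    - [14, -32.5, 0, 0, 0, 0, 1]
    - [14, -32.5, 0, 0, 0, 0, 1]
    - [14, -32.5, 0, 0, 0, 0, 1]
    - [14, -32.5, 0, 0, 0, 0, 1]
    - [14, -32.5, 0, 0, 0, 0, 1]
    - [14, -32.5, 0, 0, 0, 0, 1]
    - [0, 0, 0, 0, 0, 0, 1]
    - [0, 0, -30, 0, 0, 0, 1]
    - [0, 0, -30, 0, 0, 0, 1]
    - [0, 0, -30, 0, 0, 0, 1]
    - [0, 0, -20, 0, 0, 0, 1]
    - [0, 0, -4, 0, 0, 0, 1]
    - [0, 0, 0, 0, 0, 0, 1]
    - [0, 0, 0, 0, 0, 0, 1]

```text
clock: 4.55
tool_pos: [0.5251, -0.4151, 0.0214]
eef_rot: [0.99, 0.142, -0.0, -0.0]
contact_force: [0.7, -0.2, -0.7]
opening: 0.464
finger_force: 19.8
```

Call:
step_arm:
  series:
    - [0, 0, -2.5, 0, 0, 0, 1]
    - [0, 0, 0, 0, 0, 0, 1]
    - [0, 0, 0, 0, 0, 0, 0.4]
    - [0, 0, 0, 0, 0, 0, 0.4]
    - [0, 0, 0, 0, 0, 0, 0.4]
    - [0, 0, 40, 0, 0, 0, 0.4]
    - [0, 0, 40, 0, 0, 0, 0.4]
    - [0, 0, 30, 0, 0, 0, 0.4]
    - [-8, 46, 0, 0, 0, 0, 0.3]
    - [-8, 46, 0, 0, 0, 0, 0.2]
    - [-8, 46, 0, 0, 0, 0, 0.2]
    - [-8, 46, 0, 0, 0, 0, 0.2]
    - [-8, 46, 0, 0, 0, 0, 0.2]
    - [-8, 46, 0, 0, 0, 0, 0.2]
    - [-8, 46, 0, 0, 0, 0, 0.2]
    - [-8, 46, 0, 0, 0, 0, 0.2]
    - [-8, 46, 0, 0, 0, 0, 0.2]
    - [-8, 46, 0, 0, 0, 0, 0.2]
    - [-8, 46, 0, 0, 0, 0, 0.2]
    - [0, 0, 0, 0, 0, 0, 0.2]

```text
clock: 6.55
tool_pos: [0.4358, 0.0994, 0.1282]
eef_rot: [0.989, 0.149, -0.0, -0.003]
contact_force: [0.5, 0.2, 0.2]
opening: 0.796
finger_force: 0.0
```

Call:
step_arm:
  series:
    - [-2, 40, 0, 0, 0, 0, 0.2]
    - [-2, 38, 0, 0, 0, 0, 0.2]
    - [0, 0, 0, 0, 0, 0, 0.2]
    - [0, 0, 0, 0, 0, 0, 0.2]

```text
clock: 6.95
tool_pos: [0.4328, 0.1693, 0.1282]
eef_rot: [0.99, 0.143, -0.001, -0.001]
contact_force: [-1.1, -0.6, 0.0]
opening: 0.794
finger_force: 0.0
```

```bash
python3 - <<'E'
from h import *
im,d,c=snap('wrist','w2'); P,_,_=world('w2')
m=(P[...,2]>.04)&(P[...,2]<.058)&(np.hypot(P[...,0]-.430,P[...,1]-.175)<.05)
print(m.sum(), cv2.minAreaRect((P[m][:,:2]*1000).astype(np.float32))); s=r.get_state();print(s['tool_pos'],s['eef_rot'],s['q'])
E
```

```text
2504 ((429.57177734375, 174.89892578125), (42.7138671875, 42.587158203125), 86.73641967773438)
[0.43278625 0.16795505 0.12816808] [ 9.89932588e-01  1.41536502e-01 -9.36229909e-04 -1.12997931e-04] [-0.49015579  0.68805772  0.03388492  2.14553809 -0.07306041  0.31076054
 -1.68113591]
```

Call:
step_arm:
  series:
    - [-3, 6.5, -38, 0, 0, 0, 0.2]
    - [0, 0, -38, 0, 0, 0, 0.2]
    - [0, 0, -37, 0, 0, 0, 0.2]
    - [0, 0, 0, 0, 0, 0, 0.2]
    - [0, 0, 0, 0, 0, 0, 1]
    - [0, 0, 0, 0, 0, 0, 1]
    - [0, 0, 0, 0, 0, 0, 1]
    - [0, 0, 0, 0, 0, 0, 1]
    - [0, 0, 0, 0, 0, 0, 1]
    - [0, 0, 0, 0, 0, 0, 1]
    - [0, 0, 40, 0, 0, 0, 1]
    - [0, 0, 40, 0, 0, 0, 1]
    - [0, 0, 40, 0, 0, 0, 1]
    - [4, -40, 0, 0, 0, 0, 1]
    - [8, -40, 0, 0, 0, 0, 1]
    - [8, -40, 0, 0, 0, 0, 1]
    - [8, -40, 0, 0, 0, 0, 1]
    - [8, -40, 0, 0, 0, 0, 1]
    - [8, -40, 0, 0, 0, 0, 1]
    - [0, 0, 0, 0, 0, 0, 1]

```text
clock: 9.0
tool_pos: [0.4751, -0.0715, 0.1364]
eef_rot: [0.991, 0.136, -0.001, 0.002]
contact_force: [-0.5, 0.5, 0.4]
opening: 0.46
finger_force: 20.0
```

Call:
step_arm:
  series:
    - [6.5, -39, 0, 0, 0, 0, 1]
    - [6.5, -39, 0, 0, 0, 0, 1]
    - [6.5, -39, 0, 0, 0, 0, 1]
    - [6.5, -39, 0, 0, 0, 0, 1]
    - [6.5, -39, 0, 0, 0, 0, 1]
    - [6.5, -39, 0, 0, 0, 0, 1]
    - [6.5, -39, 0, 0, 0, 0, 1]
    - [0, 0, 0, 0, 0, 0, 1]
    - [0, 0, 0, 0, 0, 0, 1]
    - [0, 0, -30, 0, 0, 0, 1]
    - [0, 0, -30, 0, 0, 0, 1]
    - [0, 0, -30, 0, 0, 0, 1]
    - [0, 0, -20, 0, 0, 0, 1]
    - [0, 0, -4, 0, 0, 0, 1]
    - [0, 0, 0, 0, 0, 0, 1]
    - [0, 0, 0, 0, 0, 0, 1]

```text
clock: 10.6
tool_pos: [0.5207, -0.3361, 0.0227]
eef_rot: [0.99, 0.143, -0.001, -0.0]
contact_force: [0.3, 0.1, -0.4]
opening: 0.461
finger_force: 20.0
```

Call:
step_arm:
  series:
    - [0, 0, -3, 0, 0, 0, 1]
    - [0, 0, 0, 0, 0, 0, 1]
    - [0, 0, 0, 0, 0, 0, 0.41]
    - [0, 0, 0, 0, 0, 0, 0.41]
    - [0, 0, 0, 0, 0, 0, 0.41]
    - [0, 0, 40, 0, 0, 0, 0.41]
    - [0, 0, 40, 0, 0, 0, 0.41]
    - [0, 0, 20, 0, 0, 0, 0.41]
    - [0, 26, 0, 0, 0, 0.142, 0.25]
    - [0, 26, 0, 0, 0, 0.142, 0.25]
    - [0, 26, 0, 0, 0, 0.142, 0.25]
    - [0, 26, 0, 0, 0, 0.142, 0.25]
    - [0, 26, 0, 0, 0, 0.142, 0.25]
    - [0, 26, 0, 0, 0, 0.142, 0.25]
    - [0, 26, 0, 0, 0, 0.142, 0.25]
    - [0, 30, 0, 0, 0, 0.142, 0.25]
    - [0, 0, 0, 0, 0, 0, 0.25]
    - [0, 0, 0, 0, 0, 0, 0.25]
    - [0, 0, 0, 0, 0, 0, 0.25]

```text
clock: 12.5
tool_pos: [0.5197, -0.1268, 0.1186]
eef_rot: [0.759, 0.651, -0.002, 0.001]
contact_force: [0.3, 0.1, 0.1]
opening: 0.748
finger_force: 0.0
```

```bash
python3 - <<'E'
from h import *
im,d,c=snap('wrist','w3'); P,_,_=world('w3')
m=(P[...,2]>.006)&(P[...,2]<.014)&(np.hypot(P[...,0]-.522,P[...,1]+.123)<.04)
print(m.sum(), np.median(P[m],0),cv2.minAreaRect((P[m][:,:2]*1000).astype(np.float32))); s=r.get_state();print(s['tool_pos'],s['eef_rot'],s['q'])
E
```

```text
2742 [ 0.52209134 -0.12091642  0.01122894] ((521.5989990234375, -123.0175552368164), (50.311771392822266, 39.8322868347168), 82.52869415283203)
[ 0.51972228 -0.12697405  0.11863932] [ 0.75913635  0.65092745 -0.00209806  0.00102926] [ 0.35920058  0.77238199 -0.3474472   1.93488404  0.50622539  0.5224297
 -0.49600444]
```

View pics/w3.png

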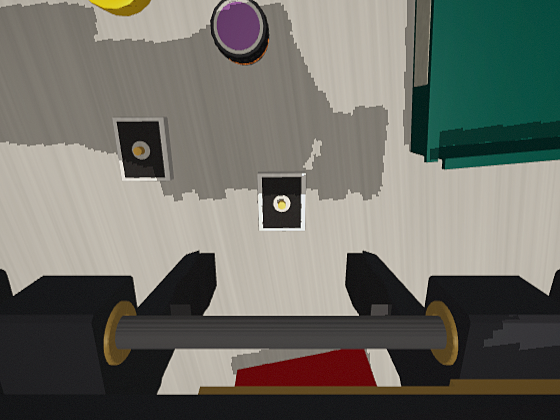

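The wrist view shows plate 1 with its screw at (282,203). It is square to the fingers and centred.

Call:
step_arm:
  series:
    - [2, 4, -38, 0, 0, 0, 0.25]
    - [0, 0, -38, 0, 0, 0, 0.25]
    - [0, 0, -30, 0, 0, 0, 0.25]
    - [0, 0, -9, 0, 0, 0, 0.25]
    - [0, 0, 0, 0, 0, 0, 0.25]
    - [0, 0, 0, 0, 0, 0, 0.25]
    - [0, 0, 0, 0, 0, 0, 1]
    - [0, 0, 0, 0, 0, 0, 1]
    - [0, 0, 0, 0, 0, 0, 1]
    - [0, 0, 0, 0, 0, 0, 1]
    - [0, 0, 0, 0, 0, 0, 1]
    - [0, 0, 0, 0, 0, 0, 1]
    - [0, 0, 30, 0, 0, 0, 1]
    - [0, 0, 40, 0, 0, 0, 1]
    - [0, 0, 40, 0, 0, 0, 1]
    - [0, 0, 0, 0, 0, 0, 1]
    - [0, 0, 0, 0, 0, 0, 1]
  force: 25

```text
clock: 14.25
tool_pos: [0.5222, -0.1215, 0.1143]
eef_rot: [0.758, 0.652, -0.001, 0.001]
contact_force: [-0.2, -0.6, -1.4]
opening: 0.45
finger_force: 25.0
```

Call:
step_arm:
  series:
    - [36, 12.7, 0, 0, 0, 0, 1]
    - [36, 12.7, 0, 0, 0, 0, 1]
    - [36, 12.7, 0, 0, 0, 0, 1]
    - [36, 12.7, 0, 0, 0, 0, 1]
    - [36, 12.7, 0, 0, 0, 0, 1]
    - [0, 0, 0, 0, 0, 0, 1]
    - [0, 0, 0, 0, 0, 0, 1]
    - [0, 0, -35, 0, 0, 0, 1]
    - [0, 0, -35, 0, 0, 0, 1]
    - [0, 0, -25, 0, 0, 0, 1]
    - [0, 0, -9, 0, 0, 0, 1]
    - [0, 0, 0, 0, 0, 0, 1]
    - [0, 0, 0, 0, 0, 0, 1]

```text
clock: 15.55
tool_pos: [0.7007, -0.0585, 0.0095]
eef_rot: [0.758, 0.652, -0.002, 0.0]
contact_force: [0.5, -0.1, 0.3]
opening: 0.453
finger_force: 25.0
```

Call:
step_arm:
  series:
    - [0, 0, -1.5, 0, 0, 0, 1]
    - [0, 0, 0, 0, 0, 0, 1]
    - [0, 0, 0, 0, 0, 0, 0.35]
    - [0, 0, 0, 0, 0, 0, 0.35]
    - [0, 0, 0, 0, 0, 0, 0.35]
    - [0, 0, 40, 0, 0, 0, 0.35]
    - [0, 0, 40, 0, 0, 0, 0.35]
    - [0, 0, 30, 0, 0, 0, 0.35]
    - [-40, -0.5, 0, 0, 0, 0, 0.25]
    - [-40, -0.5, 0, 0, 0, 0, 0.25]
    - [-40, -0.5, 0, 0, 0, 0, 0.25]
    - [-40, -0.5, 0, 0, 0, 0, 0.25]
    - [-40, -0.5, 0, 0, 0, 0, 0.25]
    - [-40, -0.5, 0, 0, 0, 0, 0.25]
    - [-41, -0.5, 0, 0, 0, 0, 0.25]
    - [0, 0, 0, 0, 0, 0, 0.25]
    - [0, 0, 0, 0, 0, 0, 0.25]
    - [0, 0, 0, 0, 0, 0, 0.25]

```text
clock: 17.35
tool_pos: [0.4231, -0.0609, 0.1184]
eef_rot: [0.758, 0.652, -0.0, 0.001]
contact_force: [-0.2, -0.1, 0.3]
opening: 0.75
finger_force: 0.0
```

```bash
python3 - <<'E'
from h import *
im,d,c=snap('wrist','w4'); P,_,_=world('w4')
m=(P[...,2]>.006)&(P[...,2]<.014)&(np.hypot(P[...,0]-.419,P[...,1]+.063)<.04)
print(m.sum(), cv2.minAreaRect((P[m][:,:2]*1000).astype(np.float32))); s=r.get_state();print(s['tool_pos'],s['eef_rot'])
E
```

```text
2686 ((419.02459716796875, -63.40160369873047), (50.44244384765625, 39.940528869628906), 81.27733612060547)
[ 0.42315779 -0.06089064  0.11833401] [ 7.58094980e-01  6.52142655e-01 -2.23873293e-04  1.38179380e-03]
```

Call:
step_arm:
  series:
    - [-4, -2.5, -38, 0, 0, 0, 0.25]
    - [0, 0, -38, 0, 0, 0, 0.25]
    - [0, 0, -30, 0, 0, 0, 0.25]
    - [0, 0, -9, 0, 0, 0, 0.25]
    - [0, 0, 0, 0, 0, 0, 0.25]
    - [0, 0, 0, 0, 0, 0, 0.25]
    - [0, 0, 0, 0, 0, 0, 1]
    - [0, 0, 0, 0, 0, 0, 1]
    - [0, 0, 0, 0, 0, 0, 1]
    - [0, 0, 0, 0, 0, 0, 1]
    - [0, 0, 0, 0, 0, 0, 1]
    - [0, 0, 0, 0, 0, 0, 1]
    - [0, 0, 30, 0, 0, 0, 1]
    - [0, 0, 40, 0, 0, 0, 1]
    - [0, 0, 40, 0, 0, 0, 1]
    - [0, 0, 0, 0, 0, 0, 1]
    - [0, 0, 0, 0, 0, 0, 1]

```text
clock: 19.1
tool_pos: [0.4198, -0.0679, 0.1459]
eef_rot: [0.759, 0.651, -0.006, 0.004]
contact_force: [0.5, -0.0, 0.2]
opening: 0.006
finger_force: 0.0
```

```bash
python3 - <<'E'
from h import *
im,d,c=snap('wrist','w5'); P,_,_=world('w5')
m=(P[...,2]>.006)&(P[...,2]<.014)&(np.hypot(P[...,0]-.419,P[...,1]+.063)<.05)
print(m.sum(), cv2.minAreaRect((P[m][:,:2]*1000).astype(np.float32))); s=r.get_state();print(s['tool_pos'],s['eef_rot'],s['q'].round(3) if hasattr(s['q'],'round') else s['q'])
E
```

```text
2308 ((419.06097412109375, -63.6421012878418), (50.39777374267578, 40.024871826171875), 81.78573608398438)
[ 0.41913338 -0.0679478   0.14511246] [ 0.75888746  0.65118186 -0.0064975   0.00312933] [ 0.399  0.671 -0.564  2.224  0.843  0.48  -1.   ]
```

The plate is untouched; the descent simply fell short near the inner reach. I'll reopen and go down slower.

Call:
step_arm:
  series:
    - [0, 4, -15, 0, 0, 0, 0.25]
    - [0, 0, -15, 0, 0, 0, 0.25]
    - [0, 0, -15, 0, 0, 0, 0.25]
    - [0, 0, -15, 0, 0, 0, 0.25]
    - [0, 0, -15, 0, 0, 0, 0.25]
    - [0, 0, -15, 0, 0, 0, 0.25]
    - [0, 0, -10, 0, 0, 0, 0.25]
    - [0, 0, -10, 0, 0, 0, 0.25]
    - [0, 0, -10, 0, 0, 0, 0.25]
    - [0, 0, -5, 0, 0, 0, 0.25]
    - [0, 0, 0, 0, 0, 0, 0.25]
    - [0, 0, 0, 0, 0, 0, 0.25]

```text
clock: 20.35
tool_pos: [0.419, -0.0634, 0.0203]
eef_rot: [0.759, 0.652, -0.007, 0.003]
contact_force: [-0.0, -0.1, 0.6]
opening: 0.753
finger_force: 0.0
```

```bash
python3 - <<'E'
from h import *
s=r.get_state();print(s['tool_pos'],s['eef_rot'],np.round(s['q'],3),np.round(s['contact_force'],1))
E
```

```text
[ 0.41897369 -0.06335461  0.02025232] [ 0.7585879   0.6515311  -0.00669228  0.00261665] [ 0.192  0.919 -0.261  2.288  1.754  0.223 -1.88 ] [-0.  -0.1  0.6]
```

Call:
step_arm:
  series:
    - [0, 0, -5, 0, 0, 0, 0.25]
    - [0, 0, -5, 0, 0, 0, 0.25]
    - [0, 0, -4, 0, 0, 0, 0.25]
    - [0, 0, -3, 0, 0, 0, 0.25]
    - [0, 0, 0, 0, 0, 0, 0.25]
    - [0, 0, 0, 0, 0, 0, 0.25]

```text
clock: 20.95
tool_pos: [0.4194, -0.0634, 0.0035]
eef_rot: [0.759, 0.651, -0.006, 0.003]
contact_force: [0.8, -0.3, 0.7]
opening: 0.752
finger_force: 0.0
```

Call:
step_arm:
  series:
    - [0, 0, 0, 0, 0, 0, 1]
    - [0, 0, 0, 0, 0, 0, 1]
    - [0, 0, 0, 0, 0, 0, 1]
    - [0, 0, 0, 0, 0, 0, 1]
    - [0, 0, 0, 0, 0, 0, 1]
    - [0, 0, 0, 0, 0, 0, 1]
    - [0, 0, 10, 0, 0, 0, 1]
    - [0, 0, 10, 0, 0, 0, 1]
    - [0, 0, 10, 0, 0, 0, 1]
    - [0, 0, 10, 0, 0, 0, 1]
    - [0, 0, 10, 0, 0, 0, 1]
    - [0, 0, 15, 0, 0, 0, 1]
    - [0, 0, 15, 0, 0, 0, 1]
    - [0, 0, 15, 0, 0, 0, 1]
    - [0, 0, 15, 0, 0, 0, 1]
    - [0, 0, 0, 0, 0, 0, 1]
    - [0, 0, 0, 0, 0, 0, 1]

```text
clock: 22.65
tool_pos: [0.4197, -0.0637, 0.1123]
eef_rot: [0.759, 0.651, -0.006, 0.003]
contact_force: [-0.9, -0.0, -0.8]
opening: 0.447
finger_force: 25.0
```

Call:
step_arm:
  series:
    - [15, 5, 0, 0, 0, 0, 1]
    - [20, 6, 0, 0, 0, 0, 1]
    - [25, 8, 0, 0, 0, 0, 1]
    - [28, 9, 0, 0, 0, 0, 1]
    - [28, 9, 0, 0, 0, 0, 1]
    - [28, 9, 0, 0, 0, 0, 1]
    - [28, 9, 0, 0, 0, 0, 1]
    - [28, 9, 0, 0, 0, 0, 1]
    - [28, 9, 0, 0, 0, 0, 1]
    - [28, 10, 0, 0, 0, 0, 1]
    - [28, 10, 0, 0, 0, 0, 1]
    - [0, 0, 0, 0, 0, 0, 1]
    - [0, 0, 0, 0, 0, 0, 1]
    - [0, 0, 0, 0, 0, 0, 1]

```text
clock: 24.05
tool_pos: [0.7022, 0.0288, 0.1112]
eef_rot: [0.758, 0.652, -0.008, 0.003]
contact_force: [-0.4, -0.1, 0.1]
opening: 0.453
finger_force: 25.0
```

```bash
python3 - <<'E'
from h import *
im,d,c=snap('top','t2'); P,_,_=world('t2')
s=r.get_state();print(s['tool_pos'],s['eef_rot'],np.round(s['q'],3))
m=(P[...,2]>.03)&(P[...,2]<.05)&(np.hypot(P[...,0]-.514,P[...,1]-.002)<.04)
print(m.sum(), cv2.minAreaRect((P[m][:,:2]*1000).astype(np.float32)))
E
```

```text
[0.7023673  0.02860934 0.11162424] [ 0.75857035  0.65154027 -0.00741335  0.00336808] [ 0.182  1.01  -0.636  1.377  0.667  0.983 -0.761]
180 ((512.9775390625, 1.9932136535644531), (33.727027893066406, 33.625694274902344), 87.77526092529297)
```

Call:
step_arm:
  series:
    - [0, 0, -35, 0, 0, 0, 1]
    - [0, 0, -35, 0, 0, 0, 1]
    - [0, 0, -25, 0, 0, 0, 1]
    - [0, 0, -8, 0, 0, 0, 1]
    - [0, 0, 0, 0, 0, 0, 1]
    - [0, 0, 0, 0, 0, 0, 1]
    - [0, 0, 0, 0, 0, 0, 0.35]
    - [0, 0, 0, 0, 0, 0, 0.35]
    - [0, 0, 0, 0, 0, 0, 0.35]
    - [0, 0, 40, 0, 0, 0, 0.35]
    - [0, 0, 40, 0, 0, 0, 0.35]
    - [0, 0, 40, 0, 0, 0, 0.35]
    - [0, 0, 20, 0, 0, 0, 0.35]
    - [0, 0, 0, 0, 0, 0, 0.35]
    - [0, 0, 0, 0, 0, 0, 0.35]

```text
clock: 25.6
tool_pos: [0.7034, 0.0292, 0.1492]
eef_rot: [0.759, 0.651, -0.006, 0.004]
contact_force: [0.5, 0.1, -0.3]
opening: 0.654
finger_force: 0.0
```

Call:
step_arm:
  series:
    - [-15, 26, 0, 0, 0, -0.1, 0.6]
    - [-15, 26, 0, 0, 0, -0.1, 0.6]
    - [-15, 26, 0, 0, 0, -0.1, 0.6]
    - [-15, 26, 0, 0, 0, -0.1, 0.6]
    - [-15, 26, 0, 0, 0, -0.1, 0.6]
    - [-15, 26, 0, 0, 0, -0.1, 0.6]
    - [-15, 26, 0, 0, 0, -0.1, 0.6]
    - [-15, 26, 0, 0, 0, -0.1, 0.6]
    - [-15, 26, 0, 0, 0, -0.1, 0.6]
    - [-15, 26, 0, 0, 0, -0.1, 0.6]
    - [-15, 26, 0, 0, 0, -0.1, 0.6]
    - [-2, 26, 0, 0, 0, -0.078, 0.6]
    - [0, 0, 0, 0, 0, 0, 0.6]
    - [0, 0, 0, 0, 0, 0, 0.6]
    - [0, 0, 0, 0, 0, 0, 0.6]

```text
clock: 27.1
tool_pos: [0.537, 0.339, 0.1483]
eef_rot: [0.993, 0.12, -0.008, 0.001]
contact_force: [0.3, -0.6, 0.4]
opening: 0.401
finger_force: 0.0
```

```bash
cat >> h.py <<'E'
from scipy.spatial.transform import Rotation as R
def turn(yaw):
    s=r.get_state(); t=R.from_euler('z',yaw,degrees=True)*R.from_rotvec([np.pi,0,0]); return np.round((t*R.from_quat(s['eef_rot']).inv()).as_rotvec(),3)
E
python3 - <<'E'
from h import *
im,d,c=snap('wrist','w6'); P,_,_=world('w6')
s=r.get_state();print(s['tool_pos'],s['eef_rot'],np.round(s['q'],3),'turn',turn(13.8))
h=cv2.cvtColor(im,cv2.COLOR_BGR2HSV); o=(h[...,0]>4)&(h[...,0]<18)&(h[...,1]>150)&(P[...,2]>.068)&(P[...,2]<.082)
q=P[o]; print('bar',len(q),np.median(q,0),cv2.minAreaRect((q[:,:2]*1000).astype(np.float32)))
E
```

```text
[0.5372113  0.33901614 0.14857007] [ 9.92830885e-01  1.19292648e-01 -7.46819182e-03  5.70046647e-04] [-0.463  0.829 -0.316  1.594  0.32   0.784 -2.245] turn [ 0.003 -0.015  0.002]
bar 1001 [0.53920108 0.34438845 0.07531145] ((537.4039306640625, 344.3695373535156), (59.21293258666992, 9.593586921691895), 13.651086807250977)
```

View pics/w6.png

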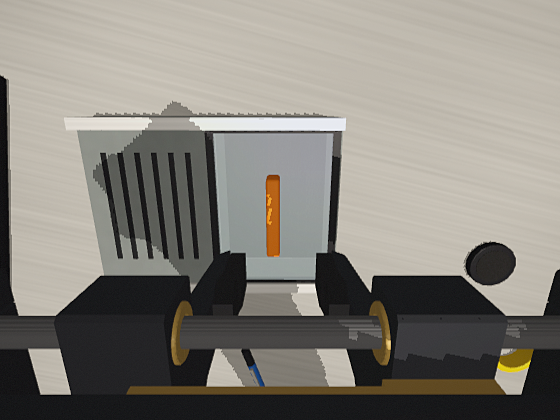

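The bar spans (273,175) to (273,256) and lies between the fingers; the depth fit puts it at (537,344) mm with yaw 13.7°. I'll grip it.

Call:
step_arm:
  series:
    - [0, 4, -30, 0.003, -0.015, 0, 0.6]
    - [0, 0, -30, 0, 0, 0, 0.6]
    - [0, 0, -20, 0, 0, 0, 0.6]
    - [0, 0, -7, 0, 0, 0, 0.6]
    - [0, 0, 0, 0, 0, 0, 0.6]
    - [0, 0, 0, 0, 0, 0, 1]
    - [0, 0, 0, 0, 0, 0, 1]
    - [0, 0, 0, 0, 0, 0, 1]
    - [0, 0, 0, 0, 0, 0, 1]
    - [0, 0, 0, 0, 0, 0, 1]
    - [0, 0, 0, 0, 0, 0, 1]

```text
clock: 28.25
tool_pos: [0.5373, 0.3457, 0.0634]
eef_rot: [0.993, 0.12, 0.001, -0.001]
contact_force: [-0.0, -1.3, 6.6]
opening: 0.112
finger_force: 25.0
```

Call:
step_arm:
  series:
    - [-2.4, 9.7, 1.5, 0, 0, 0, 1]
    - [-2.4, 9.7, 0, 0, 0, 0, 1]
    - [-2.4, 9.7, 0, 0, 0, 0, 1]
    - [-2.4, 9.7, 0, 0, 0, 0, 1]
    - [-2.4, 9.7, 0, 0, 0, 0, 1]
    - [-2.4, 9.7, 0, 0, 0, 0, 1]
    - [-2.4, 9.7, 0, 0, 0, 0, 1]
    - [-2.4, 9.7, 0, 0, 0, 0, 1]
    - [-2.4, 9.7, 0, 0, 0, 0, 1]
    - [0, 0, 0, 0, 0, 0, 1]
    - [0, 0, 0, 0, 0, 0, 1]

```text
clock: 29.35
tool_pos: [0.5156, 0.4347, 0.0636]
eef_rot: [0.993, 0.121, 0.002, -0.002]
contact_force: [5.2, 1.9, -7.9]
opening: 0.112
finger_force: 25.0
```

Call:
step_arm:
  series:
    - [-0.5, 2, -1.5, 0, 0, 0, 1]
    - [0, 0, 0, 0, 0, 0, 1]
    - [0, 0, 0, 0, 0, 0, 1]

```text
clock: 29.65
tool_pos: [0.5156, 0.4348, 0.0634]
eef_rot: [0.993, 0.12, 0.002, -0.001]
contact_force: [3.7, -3.0, 3.5]
opening: 0.11
finger_force: 25.0
```

The cover hit its open stop with the bar at (515.6,434.8), which fixes the box origin at (526,392). I'll release and go to the lens.

Call:
step_arm:
  series:
    - [0, 0, 0, 0, 0, 0, 0.6]
    - [0, 0, 0, 0, 0, 0, 0.6]
    - [0, 0, 0, 0, 0, 0, 0.6]
    - [0, 0, 40, 0, 0, 0, 0.6]
    - [0, 0, 40, 0, 0, 0, 0.4]
    - [0, 0, 0, 0, 0, 0, 0.4]
    - [0, -36, 0, 0, 0, 0.131, 0.3]
    - [0, -36, 0, 0, 0, 0.131, 0.3]
    - [0, -36, 0, 0, 0, 0.131, 0.3]
    - [0, -36, 0, 0, 0, 0.131, 0.3]
    - [0, -36, 0, 0, 0, 0.131, 0.3]
    - [0, -36, 0, 0, 0, 0.131, 0.3]
    - [0, -36, 0, 0, 0, 0.131, 0.3]
    - [0, -36, 0, 0, 0, 0.131, 0.3]
    - [0, -36, 0, 0, 0, 0.131, 0.3]
    - [0, -36, 0, 0, 0, 0.131, 0.3]
    - [0, -36, 0, 0, 0, 0.131, 0.3]
    - [-2, -36, 0, 0, 0, 0.13, 0.3]
    - [0, 0, 0, 0, 0, 0, 0.3]
    - [0, 0, 0, 0, 0, 0, 0.3]

```text
clock: 31.65
tool_pos: [0.5122, 0.0024, 0.1421]
eef_rot: [0.618, 0.786, -0.0, -0.002]
contact_force: [0.6, 1.0, 0.7]
opening: 0.697
finger_force: 0.0
```

```bash
python3 - <<'E'
from h import *
im,d,c=snap('wrist','w7'); P,_,_=world('w7')
s=r.get_state();print(s['tool_pos'],s['eef_rot'],np.round(s['q'],3),'turn',turn(103.8))
m=(P[...,2]>.034)&(P[...,2]<.046)&(np.hypot(P[...,0]-.513,P[...,1]-.002)<.04)
print(m.sum(), np.median(P[m],0),cv2.minAreaRect((P[m][:,:2]*1000).astype(np.float32)))
im,d,c=snap('top','t3'); cv2.imwrite('pics/t3c.png',cv2.resize(im[110:290,60:500],None,fx=1.8,fy=1.8))
E
```

```text
[0.51241921 0.00381501 0.14235368] [ 6.17033685e-01  7.86934368e-01  2.33676570e-04 -1.91792464e-03] [ 0.344  0.792 -0.744  1.973  0.824  0.711 -0.675] turn [-0.003 -0.003 -0.   ]
1475 [0.51329838 0.0037382  0.04118816] ((513.8384399414062, 2.345956802368164), (34.4377326965332, 36.00445556640625), 13.615447998046875)
```

View pics/t3c.png

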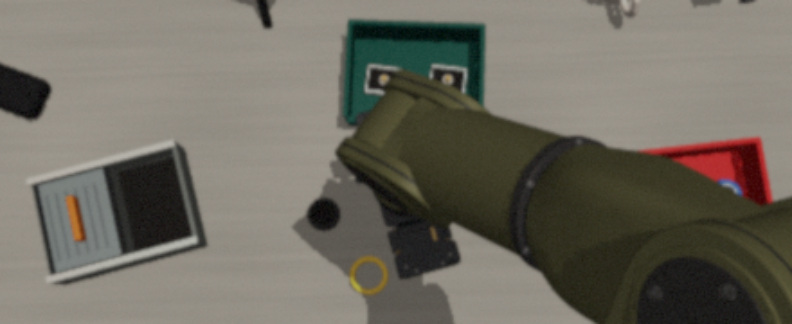

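The crop shows both plates in the green bin at (380,78) and (448,78), the bay open, and the cap and tape untouched. I'll grasp the lens.

Call:
step_arm:
  series:
    - [1, -1, -35, -0.003, -0.003, 0, 0.3]
    - [0, 0, -35, 0, 0, 0, 0.3]
    - [0, 0, -30, 0, 0, 0, 0.3]
    - [0, 0, -22, 0, 0, 0, 0.3]
    - [0, 0, -10, 0, 0, 0, 0.3]
    - [0, 0, 0, 0, 0, 0, 0.3]
    - [0, 0, 0, 0, 0, 0, 0.3]
    - [0, 0, 0, 0, 0, 0, 1]
    - [0, 0, 0, 0, 0, 0, 1]
    - [0, 0, 0, 0, 0, 0, 1]
    - [0, 0, 0, 0, 0, 0, 1]
    - [0, 0, 0, 0, 0, 0, 1]
    - [0, 0, 0, 0, 0, 0, 1]
    - [0, 0, 0, 0, 0, 0, 1]

```text
clock: 33.15
tool_pos: [0.5138, 0.0016, 0.011]
eef_rot: [0.617, 0.787, -0.001, 0.001]
contact_force: [-1.1, -1.5, 5.8]
opening: 0.402
finger_force: 25.0
```

Call:
step_arm:
  series:
    - [0, 0, 15, 0, 0, 0, 1]
    - [0, 0, 25, 0, 0, 0, 1]
    - [0, 0, 30, 0, 0, 0, 1]
    - [0, 0, 30, 0, 0, 0, 1]
    - [0, 0, 25, 0, 0, 0, 1]
    - [2, 20, 0, 0, 0, 0, 1]
    - [2, 29, 0, 0, 0, 0, 1]
    - [2, 29, 0, 0, 0, 0, 1]
    - [2, 29, 0, 0, 0, 0, 1]
    - [2, 29, 0, 0, 0, 0, 1]
    - [2, 29, 0, 0, 0, 0, 1]
    - [2, 29, 0, 0, 0, 0, 1]
    - [2, 29, 0, 0, 0, 0, 1]
    - [2, 29, 0, 0, 0, 0, 1]
    - [2, 29, 0, 0, 0, 0, 1]
    - [2, 29, 0, 0, 0, 0, 1]
    - [2, 29, 0, 0, 0, 0, 1]
    - [0, 3, 0, 0, 0, 0, 1]
    - [0, 0, 0, 0, 0, 0, 1]
    - [0, 0, 0, 0, 0, 0, 1]

```text
clock: 35.15
tool_pos: [0.5376, 0.3419, 0.1348]
eef_rot: [0.617, 0.787, -0.002, 0.001]
contact_force: [-0.3, -0.4, -2.3]
opening: 0.401
finger_force: 25.0
```

```bash
python3 - <<'E'
from h import *
im,d,c=snap('wrist','w8')
s=r.get_state();print(s['tool_pos'],s['eef_rot'],np.round(s['q'],3),'turn',turn(103.8),np.round(s['contact_force'],1))
E
```

```text
[0.53787265 0.34162506 0.13494179] [ 0.61750469  0.7865643  -0.00164785  0.00135921] [-0.271  0.921 -0.714  1.597  0.726  0.91  -1.015] turn [0.004 0.    0.001] [ 0.  -0.3 -0.4]
```

View pics/w8.png

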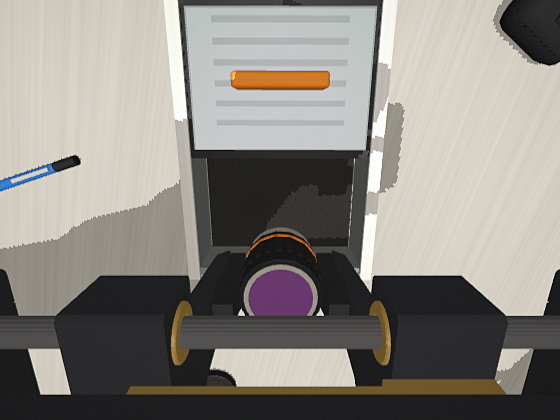

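The lens (glass at 281,297) is held upright and centred across the bay; the cover is fully aside with its bar at (280,79). I'll lower.

Call:
step_arm:
  series:
    - [0, 2.5, -15, 0.004, 0, 0, 1]
    - [0, 0, -25, 0, 0, 0, 1]
    - [0, 0, -25, 0, 0, 0, 1]
    - [0, 0, -20, 0, 0, 0, 1]
    - [0, 0, -15, 0, 0, 0, 1]
    - [0, 0, -9, 0, 0, 0, 1]
    - [0, 0, -4, 0, 0, 0, 1]
    - [0, 0, -2, 0, 0, 0, 1]
    - [0, 0, 0, 0, 0, 0, 1]
    - [0, 0, 0, 0, 0, 0, 1]

```text
clock: 36.2
tool_pos: [0.538, 0.3467, 0.0212]
eef_rot: [0.617, 0.787, 0.002, -0.0]
contact_force: [-0.8, -0.0, -0.5]
opening: 0.397
finger_force: 25.0
```

Call:
step_arm:
  series:
    - [0, 0, -1, 0, 0, 0, 1]
    - [0, 0, -1, 0, 0, 0, 1]
    - [0, 0, -1, 0, 0, 0, 1]
    - [0, 0, -0.5, 0, 0, 0, 1]
    - [0, 0, 0, 0, 0, 0, 1]
    - [0, 0, 0, 0, 0, 0, 1]

```text
clock: 36.8
tool_pos: [0.5376, 0.3463, 0.0171]
eef_rot: [0.617, 0.787, 0.001, -0.0]
contact_force: [-1.1, -0.2, 1.3]
opening: 0.402
finger_force: 25.0
```

Call:
step_arm:
  series:
    - [0, 0, -0.5, 0, 0, 0, 1]
    - [0, 0, -0.5, 0, 0, 0, 1]
    - [0, 0, 0, 0, 0, 0, 1]
    - [0, 0, 0, 0, 0, 0, 1]

```text
clock: 37.2
tool_pos: [0.5376, 0.3463, 0.017]
eef_rot: [0.617, 0.787, 0.001, -0.0]
contact_force: [-0.9, -1.9, 7.7]
opening: 0.402
finger_force: 25.0
```

The foot is on the floor, with 7.7 N on the tool. I'll release gradually, rise and check.

Call:
step_arm:
  series:
    - [0, 0, 0, 0, 0, 0, 0.55]
    - [0, 0, 0, 0, 0, 0, 0.5]
    - [0, 0, 0, 0, 0, 0, 0.4]
    - [0, 0, 0, 0, 0, 0, 0.4]
    - [0, 0, 10, 0, 0, 0, 0.4]
    - [0, 0, 20, 0, 0, 0, 0.4]
    - [0, 0, 30, 0, 0, 0, 0.4]
    - [0, 0, 40, 0, 0, 0, 0.4]
    - [0, 0, 30, 0, 0, 0, 0.5]
    - [-2, 7, 0, 0, 0, -0.145, 0.6]
    - [-2, 8, 0, 0, 0, -0.145, 0.6]
    - [-2, 8, 0, 0, 0, -0.145, 0.6]
    - [-2, 8, 0, 0, 0, -0.145, 0.6]
    - [-2, 8, 0, 0, 0, -0.145, 0.6]
    - [-2, 8, 0, 0, 0, -0.145, 0.6]
    - [-2, 8, 0, 0, 0, -0.145, 0.6]
    - [-2, 8, 0, 0, 0, -0.145, 0.6]
    - [-2, 8, 0, 0, 0, -0.145, 0.6]
    - [-2, 8, 0, 0, 0, -0.145, 0.6]
    - [-2, 9, 0, 0, 0, -0.121, 0.6]

```text
clock: 39.2
tool_pos: [0.5152, 0.4353, 0.148]
eef_rot: [0.993, 0.118, 0.001, -0.001]
contact_force: [0.1, 0.0, -1.2]
opening: 0.4
finger_force: 0.0
```

Call:
step_arm:
  series:
    - [0, 0, 0, 0, 0, 0, 0.6]
    - [0, 0, 0, 0, 0, 0, 0.6]

```text
clock: 39.4
tool_pos: [0.5154, 0.4346, 0.1471]
eef_rot: [0.993, 0.122, 0.001, -0.0]
contact_force: [0.2, -0.5, 0.2]
opening: 0.397
finger_force: 0.0
```

```bash
python3 - <<'E'
from h import *
im,d,c=snap('wrist','w9')
P,_,_=world('w9')
s=r.get_state();print(s['tool_pos'],s['eef_rot'],np.round(s['q'],3),'turn',turn(13.8),np.round(s['contact_force'],1))
h=cv2.cvtColor(im,cv2.COLOR_BGR2HSV); o=(h[...,0]>4)&(h[...,0]<18)&(h[...,1]>150)&(P[...,2]>.068)&(P[...,2]<.082)
q=P[o]; print('bar',len(q),cv2.minAreaRect((q[:,:2]*1000).astype(np.float32)))
m=(P[...,2]>.038)&(P[...,2]<.05)&(np.hypot(P[...,0]-.537,P[...,1]-.345)<.025)
if m.sum()>20: print('lens',m.sum(), np.median(P[m],0),cv2.minAreaRect((P[m][:,:2]*1000).astype(np.float32)))
E
```

```text
[0.51571276 0.43394937 0.1468141 ] [9.92601116e-01 1.21414545e-01 1.21895367e-03 2.14632327e-04] [-0.611  0.872 -0.311  1.481  0.323  0.838 -2.362] turn [ 0.     0.002 -0.003] [-0.2  0.  -0.2]
bar 1049 ((515.9918823242188, 433.9613037109375), (58.3636589050293, 9.466642379760742), 13.69288444519043)
lens 1597 [0.53885515 0.34953937 0.04713248] ((537.5281982421875, 347.8711853027344), (35.80563735961914, 36.073211669921875), 40.34130859375)
```

View pics/w9.png

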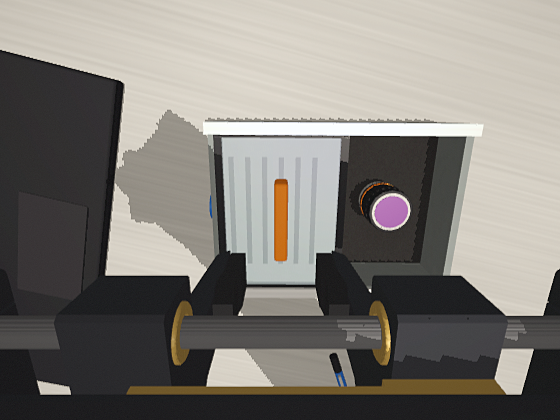

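The lens stands upright in the bay with its glass at (391,211) and its top at 47 mm (46 expected). The bar runs from (281,180) to (281,261), between the fingers. I'll grip it and slide the cover shut.

Call:
step_arm:
  series:
    - [0, 0.5, -30, 0, 0, 0, 0.6]
    - [0, 0, -30, 0, 0, 0, 0.6]
    - [0, 0, -18, 0, 0, 0, 0.6]
    - [0, 0, -6, 0, 0, 0, 0.6]
    - [0, 0, 0, 0, 0, 0, 0.6]
    - [0, 0, 0, 0, 0, 0, 1]
    - [0, 0, 0, 0, 0, 0, 1]
    - [0, 0, 0, 0, 0, 0, 1]
    - [0, 0, 0, 0, 0, 0, 1]
    - [0, 0, 0, 0, 0, 0, 1]
    - [2.4, -9.7, 0, 0, 0, 0, 1]
    - [2.4, -9.7, 0, 0, 0, 0, 1]
    - [2.4, -9.7, 0, 0, 0, 0, 1]
    - [2.4, -9.7, 0, 0, 0, 0, 1]
    - [2.4, -9.7, 0, 0, 0, 0, 1]
    - [2.4, -9.7, 0, 0, 0, 0, 1]
    - [2.4, -9.7, 0, 0, 0, 0, 1]
    - [2.4, -9.7, 0, 0, 0, 0, 1]
    - [2, -8.5, 0, 0, 0, 0, 1]
    - [0, 0, 0, 0, 0, 0, 1]

```text
clock: 41.45
tool_pos: [0.5375, 0.3465, 0.0629]
eef_rot: [0.993, 0.119, 0.001, 0.001]
contact_force: [0.7, -2.5, 8.4]
opening: 0.109
finger_force: 25.0
```

Call:
step_arm:
  series:
    - [0.7, -3, 0, 0, 0, 0, 1]
    - [0, 0, 0, 0, 0, 0, 1]
    - [0, 0, 0, 0, 0, 0, 1]

```text
clock: 41.75
tool_pos: [0.5379, 0.345, 0.0629]
eef_rot: [0.993, 0.12, 0.001, 0.0]
contact_force: [-0.5, -0.4, 7.5]
opening: 0.109
finger_force: 25.0
```

Call:
step_arm:
  series:
    - [0.5, -2, 0, 0, 0, 0, 1]
    - [0.5, -2, 0, 0, 0, 0, 1]
    - [0, 0, 0, 0, 0, 0, 1]
    - [0, 0, 0, 0, 0, 0, 1]

```text
clock: 42.15
tool_pos: [0.5383, 0.3434, 0.0628]
eef_rot: [0.993, 0.121, 0.001, -0.001]
contact_force: [-1.8, 1.9, 6.5]
opening: 0.11
finger_force: 25.0
```

Call:
step_arm:
  series:
    - [0.5, -2, 0, 0, 0, 0, 1]
    - [0.2, -1, 0, 0, 0, 0, 1]
    - [0, 0, 0, 0, 0, 0, 1]
    - [0, 0, 0, 0, 0, 0, 1]

```text
clock: 42.55
tool_pos: [0.5383, 0.3434, 0.0629]
eef_rot: [0.993, 0.121, 0.002, -0.004]
contact_force: [-2.1, 6.5, 3.7]
opening: 0.116
finger_force: 25.0
```

The cover is at its shut stop. I'll release, rise clear and look.

Call:
step_arm:
  series:
    - [0, 0, 0, 0, 0, 0, 0.6]
    - [0, 0, 0, 0, 0, 0, 0.6]
    - [0, 0, 0, 0, 0, 0, 0.6]
    - [0, 0, 0, 0, 0, 0, 0.6]
    - [0, 0, 30, 0, 0, 0, 0.6]
    - [0, 0, 40, 0, 0, 0, 0.6]
    - [0, 0, 40, 0, 0, 0, 0.6]
    - [-5, -20, 20, 0, 0, 0, 0.6]
    - [-10, -30, 10, 0, 0, 0, 0.6]
    - [-10, -30, 0, 0, 0, 0, 0.6]
    - [-10, -30, 0, 0, 0, 0, 0.6]
    - [-10, -30, 0, 0, 0, 0, 0.6]
    - [0, 0, 0, 0, 0, 0, 0.6]
    - [0, 0, 0, 0, 0, 0, 0.6]

```text
clock: 43.95
tool_pos: [0.4943, 0.1979, 0.202]
eef_rot: [0.993, 0.119, 0.001, 0.001]
contact_force: [0.6, -0.2, 1.0]
opening: 0.399
finger_force: 0.0
```

```bash
python3 - <<'E'
from h import *
im,d,c=snap('scene','s9'); cv2.imwrite('pics/s9c.png',cv2.resize(im[80:420,150:530],None,fx=1.7,fy=1.7))
im2,_,_=snap('top','t9'); im3,_,_=snap('wrist','w10'); P,_,_=world('t9')
cv2.imwrite('pics/t9c.png',np.vstack([cv2.resize(im2[110:290,60:500],(600,245)),cv2.resize(im3,(460,345))[:, :].copy() if 0 else np.pad(cv2.resize(im3,(460,345)),((0,0),(0,140),(0,0)))]))
print(r.get_state()['tool_pos'])
E
```

```text
[0.49449349 0.20016468 0.20199048]
```

View pics/s9c.png

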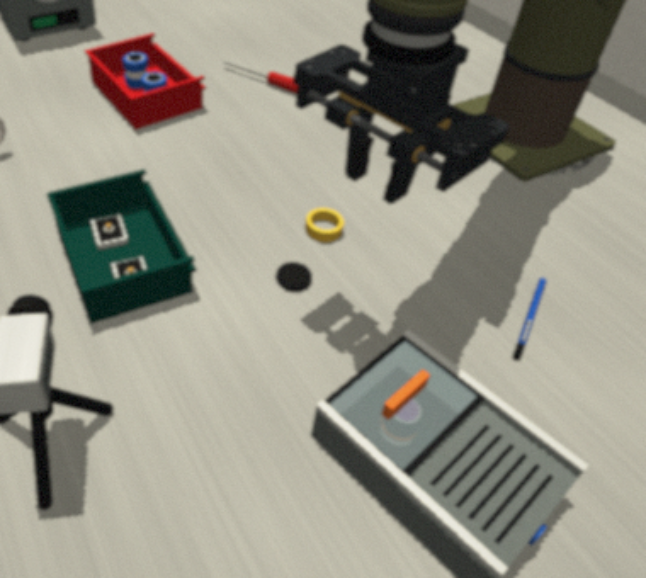

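View pics/t9c.png

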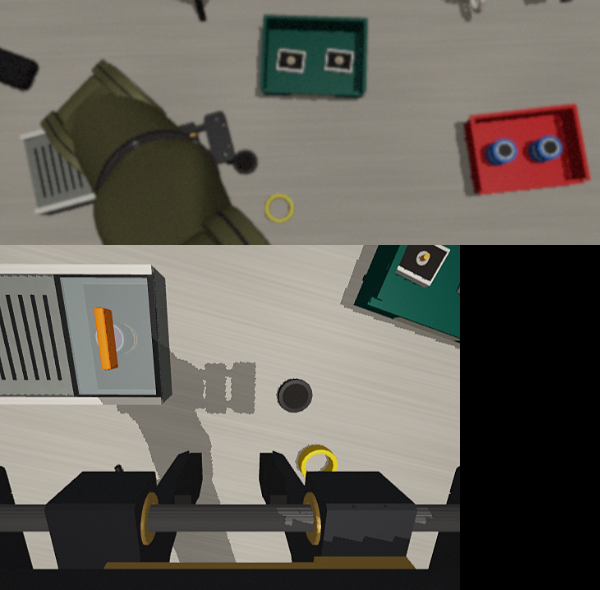

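Both couplings stand in the red bin at (503,150) and (547,148), and both plates lie in the green bin at (291,61) and (339,60). The lens shows upright under the shut cover at (408,410), and the cap and tape haven't moved.

```bash
python3 -c "
from h import *
print(r.finish_job())"
```

```text
the job is handed in; nothing more can be done
None
```

The job is handed in at about 44 s: both couplings are in the red bin, both plates are in the green bin, the lens stands glass-up in the dry box with the cover shut to its stop, and the cap was left where it lay.

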